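Load a ring blank on a dividing fixture and hold the knob at the third stop

TASK

Set up the small dividing fixture for marking the third division: thread the wide ring down the fixture's stepped mandrel until it lies flat on its seat, then thread the taller, narrower collar on top of it, fully home so that it clamps the ring. Then turn the black index knob anticlockwise, back to its zero stop, and from there clockwise by exactly three clicks without ever going past the third. Finish still gripping the knob firmly at the third click, as the detent is too light to keep it there during marking; leave the marker, glue tube and tape measure lying nearby where they are.

Things in the scene. Friction and masses are not known exactly. Their poses are not given: they have to be found in the camera images.
- fixture: Grey dividing fixture, housing 98 x 230 x 28 mm (x, y, z), fixed to the bench; place and yaw vary. Origin: centre of its underside, z up. On top: a steel mandrel 65 mm from the origin towards +y, the black knob on a scalloped steel plate (96 mm across with its stop lug, top 39 mm above the bench) 65 mm towards -y, and a spring plunger between them (top 41 mm).
- seat (a point): Centre of the mandrel's seat, 36 mm above the bench: the top of a 40 mm flange, on which the ring lies. Axes as the fixture's. The mandrel rises from it: 18 mm thick for 9.5 mm, then a cone, 12 mm thick from 11.5 mm up, tapered nose from 36 mm to the tip 42 mm above the seat. It turns with the knob. The marking rest beside it is lower than the seat.
- dial_ring: Wide ring (dial ring blank), plain dark steel, lying flat on the bench: 50 mm outer diameter, 21 mm bore, 14 mm high, about 170 g. Origin: centre of its underside, z up along the bore. It goes on first, over the 18 mm step, origin at the seat.
- collar: Clamping collar, plain dark steel, standing on the bench with its bore upright: 32 mm outer diameter, 15 mm bore, 20 mm high, about 95 g. Origin: centre of its underside, z up along the bore. It does not pass the 18 mm step; it belongs on top of the ring, origin 14 mm above the seat.
- knob_grip (a point): Grip point of the black knob, on its axis, 62 mm above the bench. The knob is an upright bar 46 mm long, 14 mm thick, from 41.5 (skirt 38 mm across) to 66.5 mm above the bench. The point turns with it: x runs along the bar, y across it (close the fingers along y); the white pointer line is at the -x end and points along the fixture's -x at zero.
- index_knob (a joint): Knob angle in rad, 0 at the zero stop, growing clockwise seen from above. A detent (click) every 0.419 rad (24 degrees): the third is at 1.257, two more follow. Solid end stops at -0.03 and 2.12. Leaving a detent takes up to about 0.15 N m; past halfway the plunger pulls the knob on into the next one. It starts at the first, second or third.
- marker: Blue marker pen, 15 x 133 x 15 mm, lying on the bench at the right, long side along its y axis. Bystander: leave it where it is.
- glue: Yellow glue tube with a white nozzle, 17 x 107 x 17 mm, lying on the bench left of the fixture, long side along its y axis. Bystander: leave it where it is.
- tape: Yellow tape measure, 33 x 65 x 55 mm, on the bench behind the left end of the fixture. Bystander: leave it where it is.
Mind the look-alikes: they are no part of the job. What is shaped like the collar but blue is not meant.

How it is judged:
By the outcome, as a careful person would: the job done as asked, in the order asked, and still so for the second after the job is handed in, while the arm keeps its last pose, push and grip.
It also fails if it takes over 67 s, if anything falls off the work surface, if the arm or the gripper's body presses on something with over 40 N, if the wrist force passes 120 N, or if a joint passes its speed limit or range.

ROBOT

A 7-joint arm with a two-finger parallel gripper is mounted at the origin on a cart in front of the work surface, level with it; the furniture and walls round the work are solid. World frame = base frame: x ahead of the robot, y to its left, z up, the work surface at z = 0. Lengths are in m, angles in rad, forces in N, time in s.
With the tool pointing down it reaches from about 0.4 to 0.75 m from the base axis. Payload 19.5 kg.
Tool frame: the origin (TCP) lies at the very end of the fingers, on their centre line; the grasp point (between the pads) lies 19 mm behind it; z points along the fingers, y is the line along which they close (so a half turn about z gives the same grasp; the last joint's range is limited). The gripper opens to 85 mm and grips with 20 to 120 N. Pads are 22 mm wide; open, the fingers measure 114 mm over their backs; the gripper's body (76 mm by 85 mm) begins 54 mm behind the grasp point. The pads swing forward as they close: fully open they stand 13 mm farther back than shut.
Start: joints at [-1.366, 0.707, -0.028, 1.485, 0.022, 0.951, -0.075], TCP at [0.14, 0.558, 0.231] pointing down, gripper open.
Joint ranges: [-2.71, 2.71], [-0.32, 2.16], [-1.57, 1.52], [0, 2.45], [-1.46, 4.6], [0, 2.02], [-2.83, 2.83]. Speed limits (rad/s): [1.89, 1.89, 2.57, 2.57, 3.01, 3.01, 3.01].

INTERFACE

Orientations are given as a unit quaternion [x, y, z, w].
In Python, from station import sense, capture, workorder gives the robot as it stands.
- The arm moves only by the shell command python3 -m creep 'ROWS'. ROWS is JSON, a list of rows, each an object with "linear": the shift along the tool's x, y, z in mm, a list of three; "turn": the turn about the tool's z in rad; "jaw": the finger opening in mm, from 0 to 85.4. In form: [{"linear": [x, y, z], "turn": turn, "jaw": jaw}, ...]. A call has 1 to 8 rows; each row is the pose to reach, as a shift and turn from the pose commanded when the call began, along the tool's axes at that moment; what a row does not reach only later rows make up. A row lasts 1/10 s, in which the tool goes at most 50 mm and 8.59 degrees, less where a joint would pass 70% of its speed; a pose out of reach is approached as far as the arm can. A call with a gripper value outside its range is refused whole. The fingers move at their own pace and stop on an object; the grip force is fixed at half the most. Time passes only in rows, so rows that repeat a pose let the fingers close. It gives the time, the measured TCP pose, the force, the opening and the grip force at its end, in the units of the state.
- sense(): the state, without advancing time (a new reading comes with each control period).
- capture(name): name is "side" or "top" or "wrist"; returns a dict with "image" (480x640x3 uint8, red, green, blue), "fx", "fy", "cx", "cy" (pixels), "k1" (the pictures are not rectified: a ray, as slopes to the right and down, at radius r is drawn at 1 + k1 r^2 times it, then the intrinsics apply), "cam_to_world" (4x4, takes a point from camera to world coordinates). Camera axes: x right, y down, z forward; pixel columns grow to the right and rows downward; lengths in m; the calibration is good to about 2 mm. A picture is of the moment at which its call begins. There is no depth.
- workorder.finish_job(): hands the job in; it is judged then, once.
The state is a dict: "clock": time; "q": joint angles; "joint_velocities": joint speeds; "joint_efforts": joint torques, N m; "eef_pos": TCP position; "tool_rot": TCP orientation; "contact_force": force on the tool from outside, world axes, zero at the start; "wrist_torque": the same for the moment, N m; "width": opening from 0.0 (shut) to 1.0 (fully open); "finger_force": force on a finger pad.
Only numpy, scipy, OpenCV 4.12 (cv2) and the standard library are available. Lean on these libraries where they do the work, as an engineer would, in place of code of your own. Each camera call takes 0.05 s, during which the arm holds its last target. There are 200 camera calls.

## Working session

There is one attempt and no reset: what is moved stays moved. The work goes in short steps, Python scripts to look and compute and a shell command to move; the robot and the scene stay as the last step left them, time stands still between calls to the robot, and variables do not carry over. Pictures are saved under pics/ and viewed, at most 10 in all, crops included, and the job is handed in when it is done.

```bash
ls; mkdir -p pics
python3 - <<'E'
from station import sense,capture
import cv2,numpy as np
s=sense();print(s)
for n in("top","side"):
    c=capture(n);cv2.imwrite(f"pics/{n}0.png",c["image"][:,:,::-1]);print(n,c["fx"],c["fy"],c["cx"],c["cy"],c["k1"],np.round(c["cam_to_world"],4).tolist())
E
```

```text
pics
{'clock': 0.0, 'q': array([-1.36569342,  0.70708571, -0.02762424,  1.48498842,  0.02204953,
        0.95090001, -0.07549627]), 'joint_velocities': array([ 0.00034037, -0.00170951,  0.00066254,  0.00188024, -0.00132175,
       -0.00181053,  0.00053986]), 'joint_efforts': array([-4.70376854e-04, -8.83204508e+01,  1.23452649e+00, -2.36167002e+01,
        1.68778771e-02,  6.53277806e-03, -4.23948688e-05]), 'eef_pos': array([0.14042163, 0.55732339, 0.23083983]), 'tool_rot': array([ 1.23069650e-01,  9.92397889e-01, -5.38031396e-04, -3.14471232e-05]), 'contact_force': array([-0.45716678,  0.15533223,  0.16401883]), 'wrist_torque': array([-0.00576517, -0.04533242,  0.03136862]), 'finger_force': 0.0, 'width': 0.9981314863772677}
top 435.43736754073205 435.43736754073205 325.0589398101548 238.8318222670881 0.030093417879460727 [[0.0243, -0.9981, 0.0558, 0.4494], [-0.9997, -0.024, 0.0068, -0.0786], [-0.0054, -0.0559, -0.9984, 0.9306], [0.0, 0.0, 0.0, 1.0]]
side 478.48571428103145 478.48571428103145 330.3444844119356 233.93928139835933 -0.06044336006886438 [[-0.9994, 0.0323, -0.0077, 0.509], [0.0258, 0.6075, -0.7939, 0.7058], [-0.0209, -0.7937, -0.608, 0.6653], [0.0, 0.0, 0.0, 1.0]]
```

View pics/top0.png

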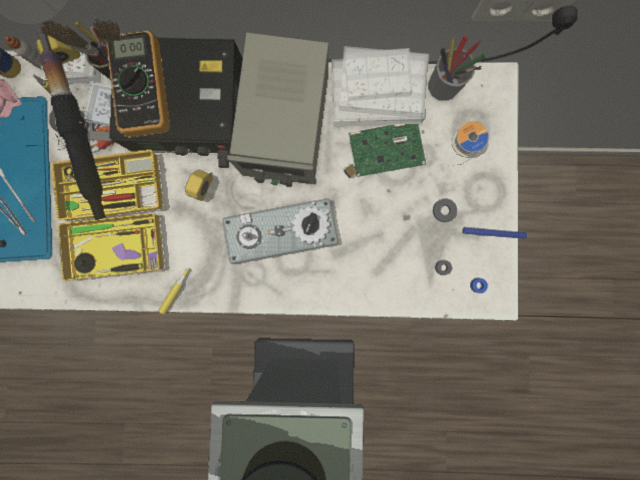

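View pics/side0.png

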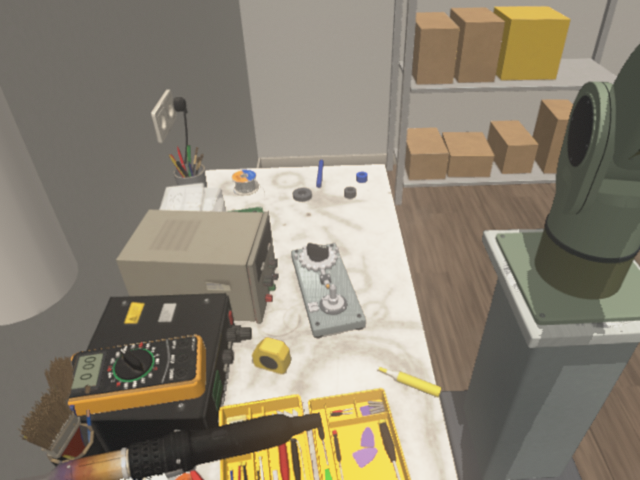

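The top view shows the grey fixture with its mandrel at about (249,236) and its knob at about (311,224). Candidates for the ring and collar are the dark wide ring (445,210), the dark small ring (443,267) and the blue small ring (479,285). By the description, the dial ring is (445,210) and the collar is (443,267). The blue one is the look-alike. The spool at (470,137) is no part of the job. I'll check this choice in a close crop.

```bash
cat > h.py <<'E'
import numpy as np,cv2
from station import sense,capture
def px2w(c,uv,z):
    d=np.array([(uv[0]-c["cx"])/c["fx"],(uv[1]-c["cy"])/c["fy"]]);s=d.copy()
    for _ in range(20): s=d/(1+c["k1"]*(s@s))
    T=np.array(c["cam_to_world"]);r=T[:3,:3]@np.r_[s,1];o=T[:3,3]
    return o+r*(z-o[2])/r[2]
def w2px(c,p):
    T=np.array(c["cam_to_world"]);q=T[:3,:3].T@(np.asarray(p)-T[:3,3]);s=q[:2]/q[2];s=s*(1+c["k1"]*(s@s))
    return np.array([s[0]*c["fx"]+c["cx"],s[1]*c["fy"]+c["cy"]])
def crop(im,u,v,w,h,k): return cv2.resize(im[v:v+h,u:u+w],None,fx=k,fy=k,interpolation=cv2.INTER_CUBIC)
def delta(tgt,yaw=None):
    "shift in tool axes (mm) and turn to bring TCP to tgt; yaw = world angle of tool y (closing line)"
    from scipy.spatial.transform import Rotation as R
    s=sense();M=R.from_quat(s["tool_rot"]).as_matrix();d=M.T@(np.array(tgt)-s["eef_pos"])*1000
    ty=np.arctan2(M[1,1],M[0,1]);t=None if yaw is None else -((yaw-ty+np.pi/2)%np.pi-np.pi/2)
    return np.round(d,1),t,s["eef_pos"].round(4),ty
E
python3 - <<'E'
from h import *
c=capture("top");im=c["image"][:,:,::-1]
a=crop(im,215,190,133,80,6);b=crop(im,400,190,133,110,6)[:,:]
cv2.imwrite("pics/cf.png",a)
g=cv2.cvtColor(im,cv2.COLOR_BGR2GRAY)
hsv=cv2.cvtColor(im,cv2.COLOR_BGR2HSV)
m=((g<120)*255).astype(np.uint8)
n,l,st,ce=cv2.connectedComponentsWithStats(m[190:300,400:530])
for i in range(1,n):
    if st[i,4]>60: print(st[i]+[400,190,0,0,0],ce[i]+[400,190])
b=b[:600]
cv2.imwrite("pics/cr.png",b)
for n,uv,z in(("ring",(445,210),.014),("collar",(443.5,267.5),.02),("seat",(249,236),.036),("knob",(311,224),.0665)):print(n,px2w(c,uv,z).round(4))
E
```

```text
[ 462  190   68  110 1668] [516.38968825 241.95503597]
[433 199  24  23 380] [444.50789474 210.25526316]
[435 260  17  15 166] [442.80120482 267.21084337]
[470 278  17  15 171] [478.20467836 284.91812865]
ring [ 0.5675 -0.3236  0.014 ]
collar [ 0.4465 -0.32    0.02  ]
seat [0.5014 0.0841 0.036 ]
knob [ 0.5265 -0.044   0.0665]
```

View pics/cf.png

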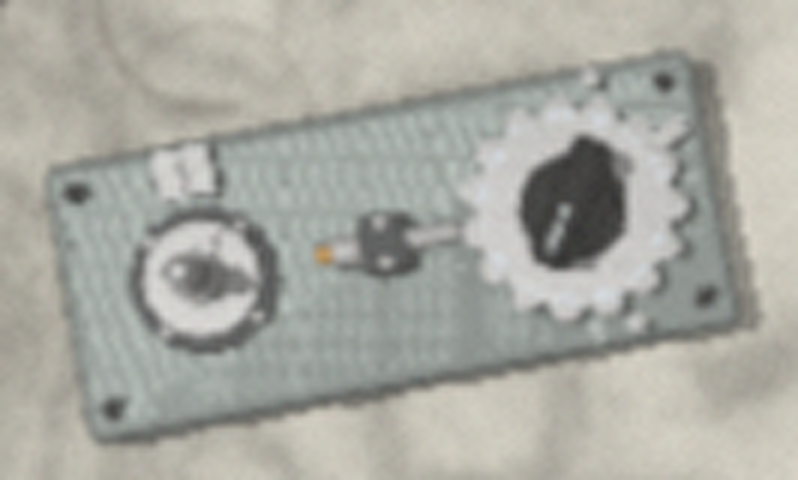

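View pics/cr.png

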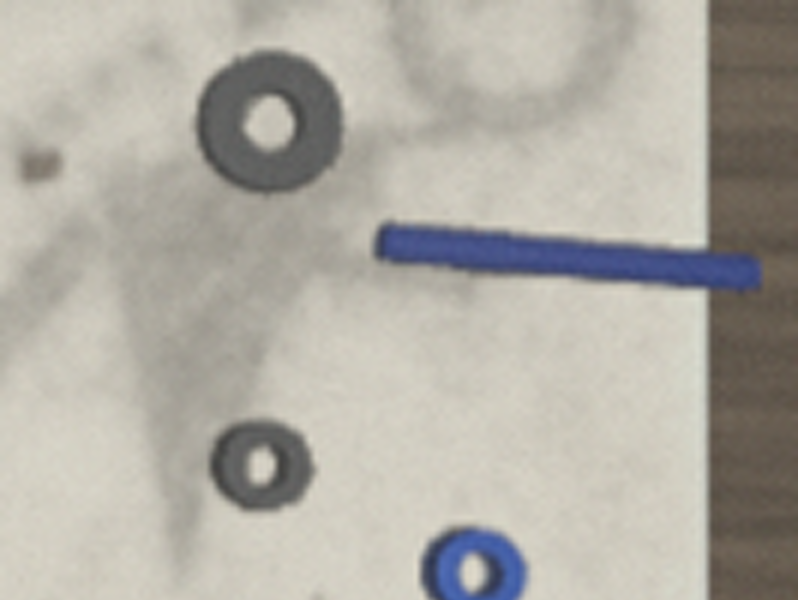

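The crops confirm it: dark wide ring at (444.7,210), dark small collar at (443.5,267) and blue look-alike at (479,285). The mandrel flange centre is at about (249.2,236.5) and the knob at about (311,224). Its white pointer runs to the lower left, about 40° clockwise of zero. Next I'll compute the poses and the first move.

Run:
```python
from h import *
c=capture("top")
P=lambda u,v,z:px2w(c,(215+u/6,190+v/6),z)[:2]
C=np.array([P(50,170,.028),P(683,52,.028),P(748,328,.028),P(98,440,.028)])
print(C.round(4),C.mean(0).round(4)); 
y=(C[0]+C[3]-C[1]-C[2]);print("len",np.linalg.norm(C[0]-C[1]),np.linalg.norm(C[1]-C[2]),"yaw x",np.degrees(np.arctan2(y[1],y[0]))-90)
print("flange",P(206,280,.033),"plate",P(580,208,.039))
k0,k1=P(568,210,.0665),P(546,255,.0665);d=k1-k0;print("pointer",np.degrees(np.arctan2(d[1],d[0])))
print(px2w(c,(444.5+.3,210.2),.012))
print(delta([.48,.04,.30],np.radians(10)))
```

```text
[[ 0.5374  0.1402]
 [ 0.5839 -0.0783]
 [ 0.4884 -0.1031]
 [ 0.4444  0.1202]] [0.5135 0.0197]
len 0.2233595568220302 0.09863629529057438 yaw x 11.579542051284733
flange [0.500221   0.08395785] plate [ 0.52764891 -0.0443223 ]
pointer 155.49786736806374
[ 0.56731536 -0.32376321  0.012     ]
(array([-455.7, -418.8,  -68.7]), np.float64(1.149489425247297), array([0.1404, 0.5574, 0.231 ]), np.float64(1.32402235044673))
```

```bash
python3 -m creep '[{"linear":[-50,-50,-60],"turn":0.14,"jaw":66},{"linear":[-455,-418,-70],"turn":1.115,"jaw":66},{"linear":[-455,-418,-70],"turn":1.115,"jaw":66},{"linear":[-455,-418,-70],"turn":1.115,"jaw":66},{"linear":[-455,-418,-70],"turn":1.115,"jaw":66},{"linear":[-455,-418,-70],"turn":1.115,"jaw":66},{"linear":[-455,-418,-70],"turn":1.115,"jaw":66},{"linear":[-455,-418,-70],"turn":1.115,"jaw":66}]'
python3 - <<'E'
from h import *
print(delta([.48,.04,.30],np.radians(12)),sense()["q"])
E
```

```text
clock: 1.0
eef_pos: [0.3531, 0.2317, 0.2866]
tool_rot: [0.632, 0.775, 0.0, 0.0]
contact_force: [1.1, 0.4, 0.6]
width: 0.77
finger_force: 0.0
(array([-213.4,   85.5,  -13.4]), np.float64(-0.006097941529991324), array([0.3531, 0.2317, 0.2866]), np.float64(0.20334156870932815)) [-0.84381044  0.42300096  0.29219767  1.90726104 -0.16049831  0.83348299
 -0.26437736]
```

```bash
python3 -m creep '[{"linear":[-213,85,-13],"turn":0,"jaw":66},{"linear":[-213,85,-13],"turn":0,"jaw":66},{"linear":[-213,85,-13],"turn":0,"jaw":66},{"linear":[-213,85,-13],"turn":0,"jaw":66},{"linear":[-213,85,-13],"turn":0,"jaw":66},{"linear":[-213,85,-13],"turn":0,"jaw":66},{"linear":[-213,85,-13],"turn":0,"jaw":66}]'
python3 - <<'E'
from h import *
c=capture("wrist");im=c["image"][:,:,::-1].copy();cv2.imwrite("pics/w1.png",im)
print(sense()["q"].round(3),c["fx"],c["k1"],np.round(c["cam_to_world"],3).tolist())
for p in([.5002,.084,.036],[.5276,-.0443,.0665]):print(w2px(c,p))
E
```

```text
clock: 1.7
eef_pos: [0.4797, 0.0425, 0.2991]
tool_rot: [0.63, 0.777, -0.0, -0.0]
contact_force: [-0.1, 0.9, 0.5]
width: 0.772
finger_force: 0.0
[-0.321  0.499  0.28   1.7   -0.162  0.966  0.228] 343.4803839710241 -0.03401029007066779 [[0.978, 0.2, 0.053, 0.467], [0.207, -0.943, -0.259, 0.108], [-0.001, 0.265, -0.964, 0.443], [0.0, 0.0, 0.0, 1.0]]
[339.44879608 175.7186794 ]
[339.32816588 290.51800462]
```

View pics/w1.png

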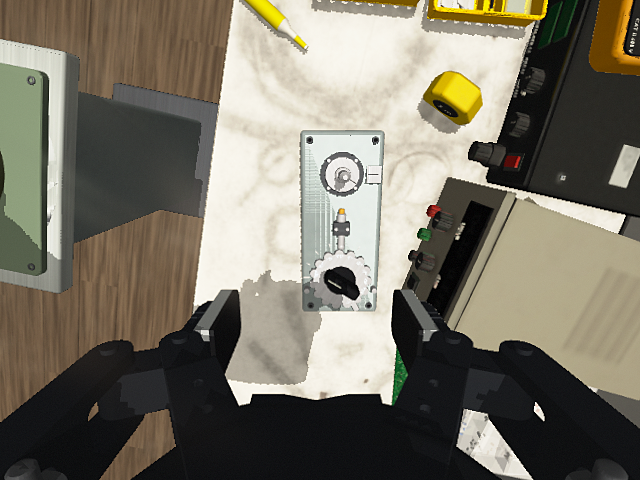

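The wrist view shows the mandrel flange at about (342,174) and the knob at about (341,283), both within about 3 mm of prediction. I'm going over the ring.

Run:
```python
from h import *
print(delta([.567,-.324,.13]))
```

```text
(array([-377.5,    9.3,  169.1]), None, array([0.4795, 0.0433, 0.2992]), np.float64(0.20947280106565117))
```

```bash
R='x'; python3 -m creep '[{"linear":[-377,9,40],"turn":0,"jaw":66},{"linear":[-377,9,70],"turn":0,"jaw":66},{"linear":[-377,9,100],"turn":0,"jaw":66},{"linear":[-377,9,169],"turn":0,"jaw":66},{"linear":[-377,9,169],"turn":0,"jaw":66},{"linear":[-377,9,169],"turn":0,"jaw":66},{"linear":[-377,9,169],"turn":0,"jaw":66},{"linear":[-377,9,169],"turn":0,"jaw":66}]'; python3 -m creep '[{"linear":[0,0,0],"turn":0,"jaw":66},{"linear":[0,0,0],"turn":0,"jaw":66},{"linear":[0,0,0],"turn":0,"jaw":66}]'
python3 - <<'E'
from h import *
c=capture("wrist");im=c["image"][:,:,::-1].copy();cv2.imwrite("pics/w2.png",im)
print(delta([.567,-.324,.01]))
t=sense()["eef_pos"];print("tcp px",w2px(c,t))
g=cv2.cvtColor(im,cv2.COLOR_BGR2GRAY);p=w2px(c,[.567,-.324,.014]);print(p)
E
```

```text
clock: 2.55
eef_pos: [0.5637, -0.3082, 0.1394]
tool_rot: [0.629, 0.778, 0.0, -0.0]
contact_force: [0.9, 0.9, 1.3]
width: 0.773
finger_force: 0.0
clock: 2.85
eef_pos: [0.5638, -0.3064, 0.1411]
tool_rot: [0.629, 0.778, 0.0, 0.0]
contact_force: [1.0, 0.9, 0.4]
width: 0.773
finger_force: 0.0
(array([-17.8,  -0.7, 131.3]), None, array([ 0.5638, -0.3065,  0.1413]), np.float64(0.2110241774689738))
tcp px [312.9075494  300.78937756]
[313.49778367 254.87327622]
```

View pics/w2.png

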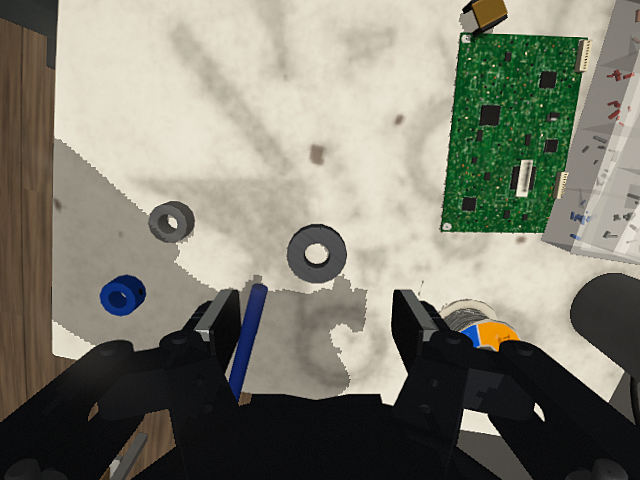

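The ring is at (316.5,253), the marker end at (258,285), the collar at (172,222) and the blue decoy at (122,296). The wrist camera shows the same column bias of +2.5 px as before. I'll turn 0.3 rad to keep the left finger clear of the marker, then descend.

```bash
python3 -m creep '[{"linear":[-17,-1,30],"turn":0.15,"jaw":62},{"linear":[-17,-1,70],"turn":0.3,"jaw":62},{"linear":[-17,-1,105],"turn":0.3,"jaw":62},{"linear":[-17,-1,120],"turn":0.3,"jaw":62},{"linear":[-17,-1,130],"turn":0.3,"jaw":62},{"linear":[-17,-1,136],"turn":0.3,"jaw":62},{"linear":[-17,-1,138],"turn":0.3,"jaw":62}]'
python3 - <<'E'
from h import *
c=capture("wrist");im=c["image"][:,:,::-1].copy();cv2.imwrite("pics/w3.png",crop(im,180,200,266,200,3))
print(delta([.567,-.323,.001]))
E
```

```text
clock: 3.6
eef_pos: [0.5661, -0.3251, 0.0032]
tool_rot: [0.738, 0.674, 0.0, 0.001]
contact_force: [-0.8, -0.3, 0.2]
width: 0.722
finger_force: 0.0
(array([2.2, 0.8, 2.1]), None, array([ 0.566 , -0.3251,  0.0031]), np.float64(-0.09066473953845088))
```

View pics/w3.png

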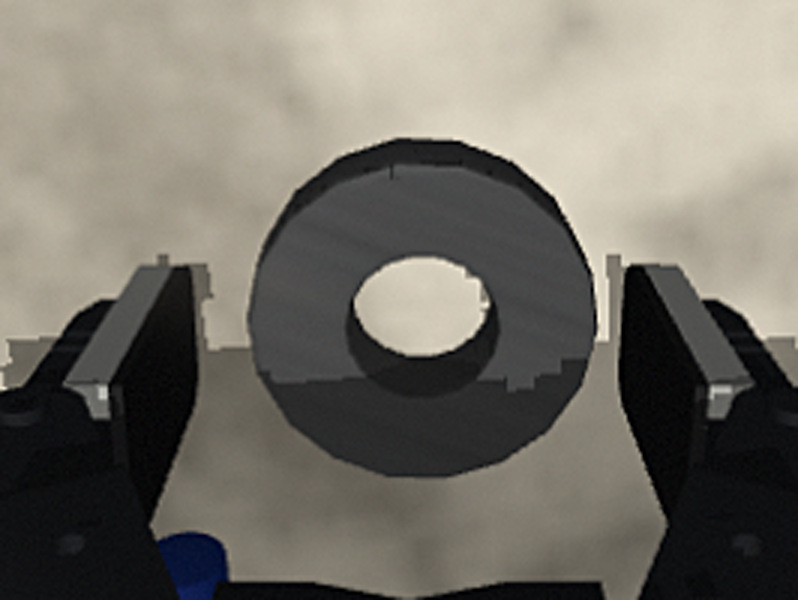

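The crop shows the ring's top centred at about (422,320) between the pads, whose midpoint is at about (405,342). I need to shift about +2.5 mm in x and +2 in y, then close.

```bash
python3 -m creep '[{"linear":[2.5,2,2],"turn":0,"jaw":62},{"linear":[2.5,2,2],"turn":0,"jaw":45},{"linear":[2.5,2,2],"turn":0,"jaw":40},{"linear":[2.5,2,2],"turn":0,"jaw":40},{"linear":[2.5,2,2],"turn":0,"jaw":40},{"linear":[2.5,2,2],"turn":0,"jaw":40}]';python3 -m creep '[{"linear":[0,0,-3],"turn":0,"jaw":40},{"linear":[0,0,-20],"turn":0,"jaw":40},{"linear":[0,0,-60],"turn":0,"jaw":40},{"linear":[0,0,-100],"turn":0,"jaw":40},{"linear":[0,0,-100],"turn":0,"jaw":40}]'
python3 - <<'E'
from h import *
c=capture("wrist");im=c["image"][:,:,::-1].copy();cv2.imwrite("pics/w4.png",im)
print(delta([.5,.084,.13],np.radians(12)))
E
```

```text
clock: 4.25
eef_pos: [0.5685, -0.3223, 0.0016]
tool_rot: [0.738, 0.674, 0.001, 0.0]
contact_force: [-0.4, 3.9, 13.2]
width: 0.558
finger_force: 59.7
clock: 4.75
eef_pos: [0.5697, -0.3242, 0.1068]
tool_rot: [0.739, 0.674, 0.001, 0.004]
contact_force: [-0.1, -0.3, -2.5]
width: 0.556
finger_force: 62.5
(array([ 399.4, -105.5,  -27.4]), np.float64(-0.30052507638441694), array([ 0.5688, -0.3234,  0.1039]), np.float64(-0.09108556614509747))
```

```bash
python3 -m creep '[{"linear":[40,-10,-11],"turn":0,"jaw":40},{"linear":[90,-23,-15],"turn":-0.1,"jaw":40},{"linear":[140,-36,-15],"turn":-0.2,"jaw":40},{"linear":[190,-49,-15],"turn":-0.3,"jaw":40},{"linear":[240,-62,-15],"turn":-0.3,"jaw":40},{"linear":[290,-75,-15],"turn":-0.3,"jaw":40},{"linear":[330,-86,-15],"turn":-0.3,"jaw":40},{"linear":[365,-95,-15],"turn":-0.3,"jaw":40}]';python3 - <<'E'
from h import *
print(delta([.5014,.0855,.115],np.radians(12)))
E
```

```text
clock: 5.6
eef_pos: [0.5052, 0.0526, 0.1152]
tool_rot: [0.629, 0.778, -0.0, -0.001]
contact_force: [1.0, -0.2, -1.4]
width: 0.55
finger_force: 62.6
(array([33. ,  3.2,  0.2]), np.float64(0.0014497698527413672), array([0.5052, 0.0526, 0.1152]), np.float64(0.210889280092061))
```

```bash
python3 -m creep '[{"linear":[15,1.5,0],"turn":0,"jaw":40},{"linear":[28,3,0],"turn":0,"jaw":40},{"linear":[33,3,0],"turn":0,"jaw":40},{"linear":[33,3,0],"turn":0,"jaw":40},{"linear":[33,3,0],"turn":0,"jaw":40},{"linear":[33,3,0],"turn":0,"jaw":40}]';python3 - <<'E'
from h import *
c=capture("wrist");im=c["image"][:,:,::-1].copy();cv2.imwrite("pics/w5.png",crop(im,200,190,240,180,3.333))
t=sense()["eef_pos"];print(t,sense()["contact_force"])
for n,p in(("ringtop@tcp",t+[0,0,.0124]),("tip",[.5002,.084,.078]),("flange",[.5002,.084,.036]),("tip2",[.5014,.0855,.078])):u=w2px(c,p);print(n,u,(u-[200,190])*3.333)
t_=capture("top");cv2.imwrite("pics/t5.png",t_["image"][:,:,::-1])
E
```

```text
clock: 6.2
eef_pos: [0.5026, 0.0813, 0.1154]
tool_rot: [0.63, 0.777, -0.0, 0.0]
contact_force: [0.3, -0.6, -0.7]
width: 0.558
finger_force: 62.6
[0.50260431 0.08153979 0.11540761] [ 0.07729379  0.29635787 -1.10897292]
ringtop@tcp [312.6945541  312.47906374] [375.6109488  408.22271943]
tip [310.20742731 266.66261522] [367.32135521 255.51649651]
flange [311.22686766 246.05334007] [370.71914992 186.82578245]
tip2 [312.86824369 264.58731166] [376.18985621 248.59950977]
```

View pics/w5.png

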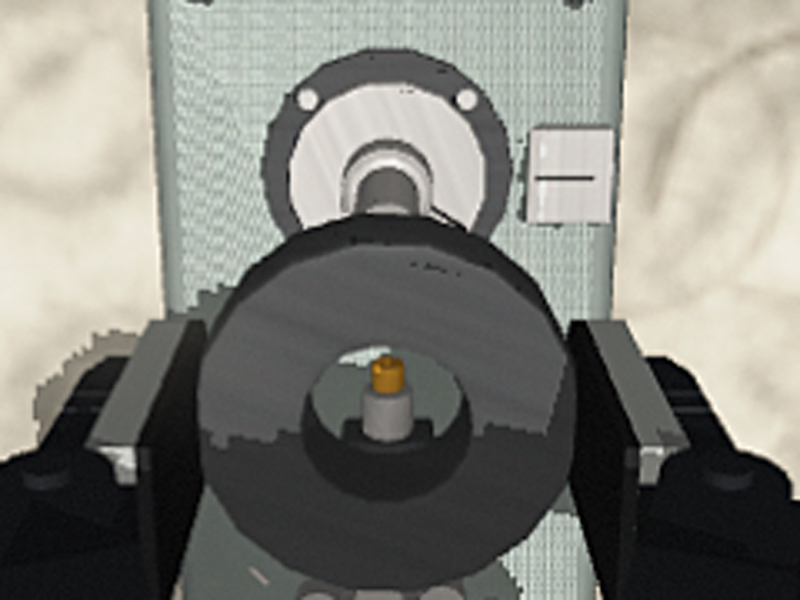

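The crop shows the ring held with its top face centred at about (387,418) and the white flange seat centred at about (387,178), so it is laterally aligned. I need about 5 mm more in +tool x. I'll descend until the nose is inside the bore and compare the two at equal depth.

```bash
python3 -m creep '[{"linear":[3,0,0],"turn":0,"jaw":40},{"linear":[5,0,0],"turn":0,"jaw":40},{"linear":[5,0,15],"turn":0,"jaw":40},{"linear":[5,0,28],"turn":0,"jaw":40},{"linear":[5,0,38],"turn":0,"jaw":40},{"linear":[5,0,46],"turn":0,"jaw":40},{"linear":[5,0,47],"turn":0,"jaw":40},{"linear":[5,0,47],"turn":0,"jaw":40}]';python3 - <<'E'
from h import *
c=capture("wrist");im=c["image"][:,:,::-1].copy();cv2.imwrite("pics/w6.png",crop(im,240,220,150,112,5.333))
print(sense()["eef_pos"],sense()["contact_force"])
E
```

```text
clock: 7.1
eef_pos: [0.5014, 0.0872, 0.0685]
tool_rot: [0.63, 0.777, -0.0, 0.0]
contact_force: [0.2, 0.1, -1.4]
width: 0.56
finger_force: 62.6
[0.50159171 0.08723468 0.06871081] [ 0.39606291 -0.72598592 -1.49602468]
```

View pics/w6.png

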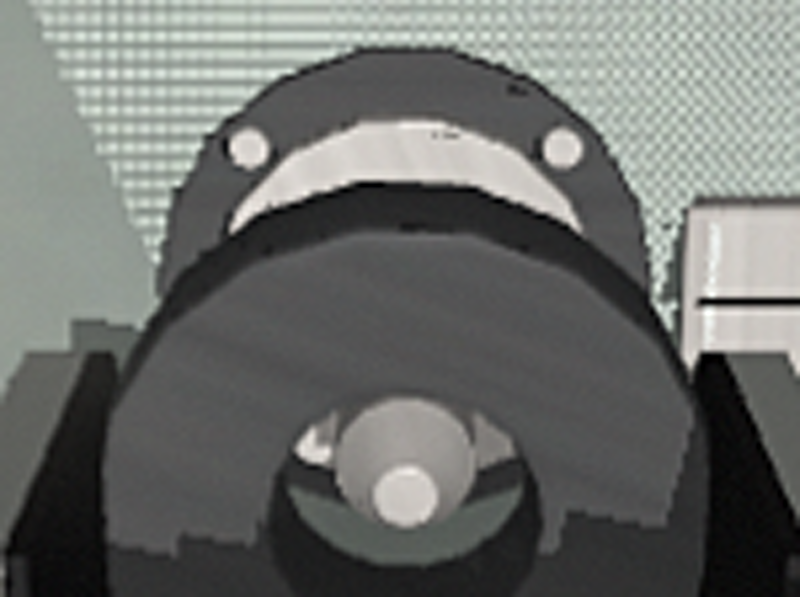

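The crop shows the nose tip at (406,496) inside the bore, which spans 270–542 with its far edge at row 392. I'll quantify that with the camera model.

Run:
```python
from h import *
from scipy.optimize import least_squares
c=capture("wrist");t=sense()["eef_pos"]
a=np.linspace(0,2*np.pi,361);k=5.333
def ext(r,p): 
    q=np.array([(w2px(c,[p[0]+r*np.cos(i),p[1]+r*np.sin(i),p[2]])-[240,220])*k for i in a]);return q[:,0].min(),q[:,0].max(),q[:,1].min()
for dz in(.0124,.011):
    z=t[2]+dz
    f=lambda p:np.r_[np.array(ext(.0105,[*p,z]))-[270,542,392],np.array(ext(.025,[*p,z]))-[107,708,232]]
    s=least_squares(f,t[:2],diff_step=1e-4);b=s.x
    tip=px2w(c,(240+406/k,220+496/k),.078)[:2]
    d=tip-b;ux=np.array([-.207,.979]);uy=np.array([.979,.207])
    print(dz,"ring-tcp tool xy",(b-t[:2])@ux*1e3,(b-t[:2])@uy*1e3,"need",d@ux*1e3,d@uy*1e3,s.fun.round(1),tip)
```

```text
0.0124 ring-tcp tool xy -2.4956985038597623 1.4908574468667046 need 0.8580649786509992 -0.057227174158383166 [  3.9  -2.4   9.8 -16.6  15.1  -7.9] [0.50335309 0.08595864]
0.011 ring-tcp tool xy -3.0212701772215205 1.4930601392145912 need 1.383636652012757 -0.05942986650626976 [  5.2  -3.8   8.7 -13.4  11.9  -7.2] [0.50335309 0.08595864]
```

```bash
python3 -m creep '[{"linear":[0.7,0,0],"turn":0,"jaw":40},{"linear":[0.7,0,8],"turn":0,"jaw":40},{"linear":[0.7,0,13],"turn":0,"jaw":40},{"linear":[0.7,0,17],"turn":0,"jaw":40},{"linear":[0.7,0,20],"turn":0,"jaw":40},{"linear":[0.7,0,22],"turn":0,"jaw":40}]'; python3 -m creep '[{"linear":[0,0,2],"turn":0,"jaw":40},{"linear":[0,0,3],"turn":0,"jaw":40},{"linear":[0,0,4],"turn":0,"jaw":40}]'
```

```text
clock: 7.8
eef_pos: [0.5012, 0.0879, 0.046]
tool_rot: [0.63, 0.777, -0.0, -0.0]
contact_force: [-0.4, -0.4, -1.5]
width: 0.556
finger_force: 62.6
clock: 8.1
eef_pos: [0.5013, 0.0879, 0.0424]
tool_rot: [0.629, 0.777, -0.0, 0.0]
contact_force: [-0.0, -0.5, -1.7]
width: 0.556
finger_force: 62.6
```

```bash
python3 -m creep '[{"linear":[0,0,1],"turn":0,"jaw":40},{"linear":[0,0,2],"turn":0,"jaw":40},{"linear":[0,0,3],"turn":0,"jaw":40},{"linear":[0,0,3.5],"turn":0,"jaw":40}]';  python3 -m creep '[{"linear":[0,0,0.7],"turn":0,"jaw":40},{"linear":[0,0,1.4],"turn":0,"jaw":40}]'
```

```text
clock: 8.5
eef_pos: [0.5013, 0.0879, 0.0388]
tool_rot: [0.629, 0.777, -0.0, 0.0]
contact_force: [0.3, 0.2, -2.0]
width: 0.557
finger_force: 62.6
clock: 8.7
eef_pos: [0.5013, 0.088, 0.0375]
tool_rot: [0.629, 0.777, 0.0, 0.0]
contact_force: [-2.3, 0.3, 14.3]
width: 0.556
finger_force: 64.2
```

Contact came at TCP z 37.5 mm, as predicted for the seat. I'll release and go for the collar.

```bash
python3 -m creep '[{"linear":[0,0,0],"turn":0,"jaw":62},{"linear":[0,0,0],"turn":0,"jaw":62},{"linear":[0,0,0],"turn":0,"jaw":62},{"linear":[0,0,-10],"turn":0,"jaw":62},{"linear":[0,0,-50],"turn":0,"jaw":62},{"linear":[0,0,-90],"turn":0,"jaw":62},{"linear":[0,0,-90],"turn":0,"jaw":62}]';python3 - <<'E'
from h import *
c=capture("wrist");im=c["image"][:,:,::-1].copy();cv2.imwrite("pics/w7.png",im)
t=capture("top");cv2.imwrite("pics/t7.png",t["image"][:,:,::-1])
print(px2w(t,(442.8+.2,267.2),.018), sense()["q"].round(2))
print(delta([.447,-.3185,.12]))
E
```

```text
clock: 9.4
eef_pos: [0.5028, 0.0881, 0.1321]
tool_rot: [0.63, 0.777, 0.002, 0.002]
contact_force: [0.1, 0.0, -1.1]
width: 0.727
finger_force: 0.0
[ 0.44706388 -0.31951248  0.018     ] [-0.37  0.79  0.25  1.85 -0.35  0.55  0.32]
(array([-386.5, -137.8,    8.2]), None, array([0.5015, 0.0882, 0.1285]), np.float64(0.20926224223411935))
```

```bash
python3 -m creep '[{"linear":[-45,-16,0],"turn":0,"jaw":52},{"linear":[-92,-33,0],"turn":0,"jaw":52},{"linear":[-140,-49,0],"turn":0,"jaw":52},{"linear":[-187,-66,0],"turn":0,"jaw":52},{"linear":[-234,-82,0],"turn":0,"jaw":52},{"linear":[-281,-99,0],"turn":0,"jaw":52},{"linear":[-328,-115,0],"turn":0,"jaw":52},{"linear":[-365,-130,0],"turn":0,"jaw":52}]'
python3 - <<'E'
from h import *
print(delta([.4483,-.318,.05]))
E
```

```text
clock: 10.3
eef_pos: [0.4485, -0.2988, 0.1268]
tool_rot: [0.63, 0.776, -0.0, -0.0]
contact_force: [0.4, 1.5, 0.2]
width: 0.608
finger_force: 0.0
(array([-18.7,  -4.1,  76.8]), None, array([ 0.4485, -0.2988,  0.1268]), np.float64(0.20736624546944524))
```

```bash
python3 -m creep '[{"linear":[-19,-4,25],"turn":0,"jaw":52},{"linear":[-19,-4,50],"turn":0,"jaw":52},{"linear":[-19,-4,75],"turn":0,"jaw":52},{"linear":[-19,-4,87],"turn":0,"jaw":52},{"linear":[-19,-4,87],"turn":0,"jaw":52},{"linear":[-19,-4,87],"turn":0,"jaw":52}]'
python3 - <<'E'
from h import *
c=capture("wrist");im=c["image"][:,:,::-1].copy()
s=delta([.4483,-.318,.005]);print(s,w2px(c,[.4483,-.318,.02]),w2px(c,sense()["eef_pos"]))
cv2.imwrite("pics/w8.png",crop(im,230,210,170,127,4.7))
E
```

```text
clock: 10.9
eef_pos: [0.45, -0.3156, 0.041]
tool_rot: [0.629, 0.777, -0.0, 0.0]
contact_force: [0.0, 0.4, -0.1]
width: 0.606
finger_force: 0.0
(array([-1.9, -2.3, 36.4]), None, array([ 0.4502, -0.3157,  0.0414]), np.float64(0.20913259792336503)) [309.0604508  286.62097862] [313.21624087 300.96893264]
```

View pics/w8.png

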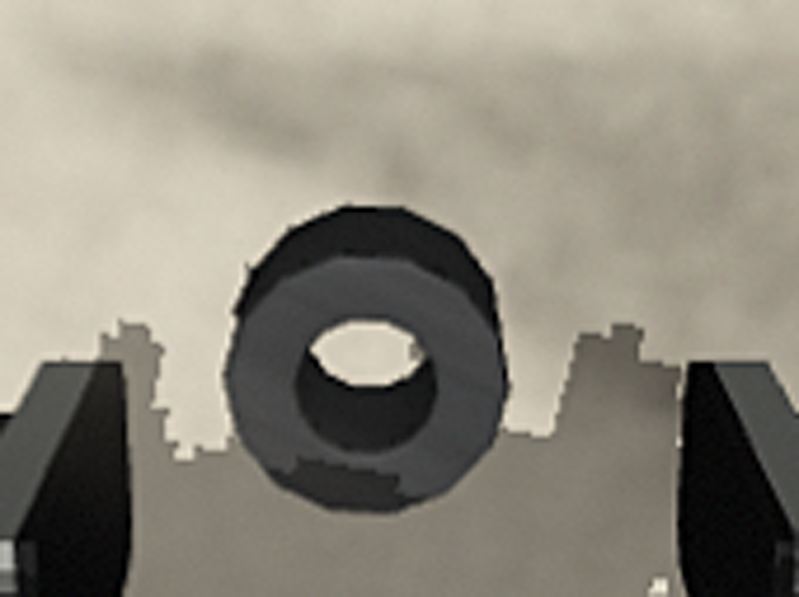

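The crop shows the dark collar's top centred at about (367,385), with the jaw midpoint at about 403. It needs a shift in −y and −x. That was the tenth view, so I'll work from numbers from here on.

Run:
```python
from h import *
c=capture("wrist");t=sense()["eef_pos"]
a=np.linspace(0,2*np.pi,181)
from scipy.optimize import least_squares
def f(p):
    q=np.array([(w2px(c,[p[0]+.016*np.cos(i),p[1]+.016*np.sin(i),.02])-[230,210])*4.7 for i in a]);return np.r_[q.min(0),q.max(0)]-[225,255,508,512]
s=least_squares(f,[.448,-.318],diff_step=1e-4);b=s.x
ux=np.array([-.207,.979]);uy=np.array([.979,.207]);print(b,s.fun,(b-t[:2])@ux,(b-t[:2])@uy)
```

```text
[ 0.44865464 -0.32154717] [-3.49248088 -5.26668164  3.48758587  6.0181759 ] -0.005373790560385839 -0.002820163672162574
```

```bash
python3 -m creep '[{"linear":[-3.8,-4.3,5],"turn":0,"jaw":52},{"linear":[-3.8,-4.3,15],"turn":0,"jaw":52},{"linear":[-3.8,-4.3,26],"turn":0,"jaw":52},{"linear":[-3.8,-4.3,33],"turn":0,"jaw":52},{"linear":[-3.8,-4.3,35.5],"turn":0,"jaw":35},{"linear":[-3.8,-4.3,35.5],"turn":0,"jaw":22},{"linear":[-3.8,-4.3,35.5],"turn":0,"jaw":22},{"linear":[-3.8,-4.3,35.5],"turn":0,"jaw":22}]';python3 -m creep '[{"linear":[0,0,0],"turn":0,"jaw":22},{"linear":[0,0,0],"turn":0,"jaw":22},{"linear":[0,0,-4],"turn":0,"jaw":22},{"linear":[0,0,-25],"turn":0,"jaw":22},{"linear":[0,0,-65],"turn":0,"jaw":22},{"linear":[0,0,-110],"turn":0,"jaw":22},{"linear":[0,0,-110],"turn":0,"jaw":22},{"linear":[0,0,-110],"turn":0,"jaw":22}]'
```

```text
clock: 11.8
eef_pos: [0.4466, -0.3202, 0.0053]
tool_rot: [0.629, 0.777, -0.0, 0.0]
contact_force: [0.1, 0.3, -0.4]
width: 0.349
finger_force: 59.3
clock: 12.6
eef_pos: [0.4468, -0.3202, 0.116]
tool_rot: [0.629, 0.777, 0.0, 0.001]
contact_force: [-0.9, 0.0, -1.0]
width: 0.349
finger_force: 59.5
```

Run:
```python
from h import *
c=capture("wrist");im=c["image"][:,:,::-1].copy();cv2.imwrite("pics/w9.png",im)
g=cv2.cvtColor(im,cv2.COLOR_BGR2GRAY);t=sense()["eef_pos"];p=w2px(c,t+[-.002,-.001,.014]);print(t,p)
u,v=np.round(p).astype(int)
x=g[v-34:v+30:2,u-32:u+40:2]
for r,i in zip(x,range(v-34,v+30,2)):print(i,' '.join("%3d"%k for k in r))
print(u-32)
print(delta([.5016,.0872,.12]))
```

```text
[ 0.44636566 -0.31993429  0.114992  ] [306.6966362  314.00796222]
280 146 145 145 144 145 146 147 152  72  27  33  36  36  36  36  38  35  39  35  37  38  35  34  36  36  37  37  36  38  36  35  33  26 151 234 228
282 151 150 149 150 145 145 155  88  27  36  34  35  35  28  35  37  40  37  36  36  36  37  37  36  38  35  37  38  37  36  36  34  35  13 212 231
284  87  67  25  42 152 154  92  27  37  35  35  39  39  39  39  29  26  42  37  38  38  38  38  36  38  35  35  36  38  35  36  34  36  32   1 241
286  97  47  30   9 148  96  29  36  40  40  33  40  37  41  41  37  62  82  81  71  69  63  60  57  57  56  46  36  37  35  36  34  35  34  28  88
288 103  28  30  12 157  45  31  38  37  37  39  39  43  50  75  91  91  90  90  89  90  90  89  90  89  90  92  72  48  32  34  36  35  34  36  24
290  82  32  32  23 150  23  37  40  38  39  44  57  73  88  88  85  83  85  84  86  85  84  85  83  82  81  82  86  90  57  31  23  33  35  31  33
292  60  37  33  27  50  29  40  38  39  67  84  86  86  86  82  80  81  84  82  81  85  87  83  83  81  81  81  81  80  81  85  53  39  33  33  3
[... 3110 characters left out ...]
336  12  12  11  93 143  39  47  46  46  48  46  46  46  46  48  46  49  40  29  32  33  32  32  36  43  49  48  47  45  47  45  43  43  45  46  44
338  15  14   7 132 146 113  40  48  47  46  47  47  46  48  45  47  45  50  49  49  49  49  46  50  50  47  48  48  47  45  47  45  46  46  45  25
340  14  14   2 134 146 149  93  41  49  45  46  47  47  46  48  47  46  44  46  48  47  51  50  48  48  47  49  48  47  47  47  47  46  43  23 196
342  11  12   0 142 148 147 153  83  43  45  47  48  47  46  45  50  46  46  46  47  45  47  48  50  48  49  49  48  50  46  46  46  44  28 199 225
275
(array([386.8, 138.5,  -5. ]), None, array([ 0.4464, -0.3199,  0.115 ]), np.float64(0.2091059096660551))
```

Run:
```python
from h import *
c=capture("wrist");t=sense()["eef_pos"]
a=np.linspace(0,2*np.pi,181)
from scipy.optimize import least_squares
for h in (.0135,.0147,.016):
  def f(p):
    q=np.array([w2px(c,[p[0]+.0075*np.cos(i),p[1]+.0075*np.sin(i),t[2]+h]) for i in a]);return np.r_[q.min(0),q.max(0)]-[296.3,303,334.7,337]
  s=least_squares(f,t[:2],diff_step=1e-4);b=s.x
  ux=np.array([-.207,.979]);uy=np.array([.979,.207]);print(b,s.fun.round(1),(b-t[:2])@ux,(b-t[:2])@uy)
```

```text
[ 0.4481995  -0.32274428] [ 1.4  0.9 -1.4 -1. ] -0.00323553323593766 0.0014097093655538063
[ 0.44806965 -0.32212472] [ 1.2  0.7 -1.2 -0.8] -0.002602109793896884 0.0014108352399575912
[ 0.447929   -0.32145362] [ 1.   0.6 -1.  -0.6] -0.0019159923692301547 0.0014120547173535982
```

```bash
python3 -m creep '[{"linear":[45,16,0],"turn":0,"jaw":22},{"linear":[92,33,0],"turn":0,"jaw":22},{"linear":[140,50,0],"turn":0,"jaw":22},{"linear":[187,67,0],"turn":0,"jaw":22},{"linear":[234,84,0],"turn":0,"jaw":22},{"linear":[281,100,0],"turn":0,"jaw":22},{"linear":[328,117,0],"turn":0,"jaw":22},{"linear":[360,129,0],"turn":0,"jaw":22}]'
python3 - <<'E'
from h import *
print(delta([.5014,.0882,.09],.2091))
E
```

```text
clock: 13.5
eef_pos: [0.4974, 0.0623, 0.114]
tool_rot: [0.629, 0.778, -0.0, -0.001]
contact_force: [0.7, -0.9, -1.3]
width: 0.348
finger_force: 59.6
(array([24.4,  9.4, 24. ]), np.float64(0.0024317756122960166), array([0.4974, 0.0623, 0.114 ]), np.float64(0.21153177561229605))
```

```bash
python3 -m creep '[{"linear":[10,4,0],"turn":0,"jaw":22},{"linear":[20,8,0],"turn":0,"jaw":22},{"linear":[24.4,9.4,5],"turn":0,"jaw":22},{"linear":[24.4,9.4,15],"turn":0,"jaw":22},{"linear":[24.4,9.4,26],"turn":0,"jaw":22},{"linear":[24.4,9.4,26],"turn":0,"jaw":22},{"linear":[24.4,9.4,26],"turn":0,"jaw":22}]'
python3 - <<'E'
from h import *
c=capture("wrist");im=c["image"][:,:,::-1].copy();cv2.imwrite("pics/w10.png",im)
g=cv2.cvtColor(im,cv2.COLOR_BGR2GRAY);t=sense()["eef_pos"];print(delta([.5014,.0882,.088],.2091),sense()["contact_force"].round(1))
print(w2px(c,[.50335,.08596,.078]))
for i in range(298,342,2):print(i,' '.join("%3d"%k for k in g[i,290:344:2]))
E
```

```text
clock: 14.2
eef_pos: [0.5019, 0.0839, 0.0887]
tool_rot: [0.63, 0.777, -0.0, -0.0]
contact_force: [1.1, -0.3, -0.8]
width: 0.349
finger_force: 59.6
(array([4.2, 0.2, 1. ]), np.float64(-0.0009381772129906096), array([0.5021, 0.0841, 0.089 ]), np.float64(0.20816182278700943)) [ 0.1  0.4 -0.8]
[316.83470951 287.63198702]
298  85  88  85  87  86  82  83  84  86  86  85  84  83  83  83  86  85  84  87  87  90  88  89  89  87  85  87
300  85  87  87  87  86  83  83  80  79  82  84  84  85  84  85  83  84  83  84  87  89  89  92  90  90  88  86
302  85  85  85  84  83  84  83  82  81  78  74  77  79  80  82  83  82  83  81  86  84  85  88  89  89  90  89
304  85  86  85  84  84  82  82  81  79  79  83  85  90  87  57  46  61  75  81  83  83  85  83  86  86  89  91
306  86  85  84  85  85  81  78  81  82  74  82  84  52  42  45  47  45  50  75  80  82  82  83  84  83  85  86
308  83  83  83  83  83  80  81  95  96  96  95  96 100  91  91  90  89  99  95  98  73  82  82  84  84  83  83
310  83  82  83  81  82  62  43  95  93  93  94  94  94  96  95  96  93  92  94  88  25  84  87  84  84  83  
[... 982 characters left out ...]
  31  37  53  50  51  51  49
330  48  48  50  51  51  37  34  34  29  31  32  27  28  30  31  32  30  28  30  32  33  48  52  49  50  52  52
332  48  50  48  49  50  51  39  33  32  35  33  31  32  31  30  30  30  31  31  34  49  49  49  51  51  47  50
334  51  47  50  50  49  47  51  41  33  33  33  32  32  32  34  31  30  32  38  47  52  48  48  47  47  50  48
336  51  50  48  51  50  49  47  52  52  45  36  33  32  32  34  32  40  49  54  52  49  48  48  47  50  47  46
338  50  50  50  51  50  52  51  48  47  53  52  51  51  49  48  54  55  53  51  53  51  49  50  49  47  45  47
340  46  51  51  49  50  50  49  52  50  47  50  50  53  53  51  52  52  49  53  52  51  51  51  49  49  50  46
```

```bash
python3 -m creep '[{"linear":[4.2,0.2,0],"turn":0,"jaw":22},{"linear":[4.2,0.2,0],"turn":0,"jaw":22},{"linear":[4.2,0.2,0],"turn":0,"jaw":22}]'
python3 - <<'E'
from h import *
print(delta([.5014,.0882,.088],.2091))
c=capture("wrist");im=c["image"][:,:,::-1].copy();cv2.imwrite("pics/w11.png",im)
print(w2px(c,[.50335,.08596,.078]))
g=cv2.cvtColor(im,cv2.COLOR_BGR2GRAY)
for i in range(300,322,2):print(i,' '.join("%3d"%k for k in g[i,290:344:2]))
E
```

```text
clock: 14.55
eef_pos: [0.5014, 0.089, 0.0891]
tool_rot: [0.629, 0.777, 0.0, 0.0]
contact_force: [-1.0, -0.1, -0.8]
width: 0.347
finger_force: 59.6
(array([-0.7, -0.2,  1.1]), np.float64(0.0002782532811282934), array([0.5014, 0.089 , 0.0891]), np.float64(0.20937825328112822))
[315.59429801 296.91254997]
300  86  85  85  88  84  83  81  81  81  83  82  85  85  85  82  83  84  84  84  86  87  88  89  88  88  90  83
302  85  86  82  84  86  84  82  84  80  78  74  78  77  78  81  80  81  82  83  84  83  85  87  88  88  89  88
304  84  86  83  84  83  80  82  81  78  71  78  84  87  52  47  47  63  76  81  82  84  85  86  86  86  86  89
306  85  84  85  84  83  81  80  72  89  57  47  45  46  49  48  49  49  50  64  79  82  82  83  82  80  83  85
308  81  83  82  83  81  80  65  47  50  52  53  52  51  51  50  49  48  46  49  46  75  82  84  83  83  84  85
310  80  82  82  80  81  62  38  53  53  50  53  52  50  52  53  52  49  50  50  46  23  83  84  84  83  83  83
312  81  82  80  79  67  33  35  48  55  53  51  52  49  51  51  51  52  49  48  29  29  40  81  83  85  83  84
314  79  77  79  78  48  36  37  41  38  49  57  53  53  52  53  52  50  45  36  30  29  28  70  82  84  86  86
316  83  83  80  81  38  36  37  38  41  40  43  67  68  81  85  54  37  37  37  38  31  28  36  68  70  83  85
318  85  82  82  80  29  37  37  40  42  40  40  41  41  40  38  41  36  29  36  36  31  30  32  49  49  43  42
320  90  87  84  68  34  31  32  31  32  33  29  29  37  36  42  40  39  29  32  33  31  30  31  50  52  48  48
```

```bash
python3 -m creep '[{"linear":[-0.7,-0.2,0],"turn":0,"jaw":22},{"linear":[-0.7,-0.2,2],"turn":0,"jaw":22},{"linear":[-0.7,-0.2,5],"turn":0,"jaw":22},{"linear":[-0.7,-0.2,8],"turn":0,"jaw":22},{"linear":[-0.7,-0.2,11],"turn":0,"jaw":22}]'
python3 - <<'E'
from h import *
print(delta([.5014,.0882,.073],.2091))
c=capture("wrist");im=c["image"][:,:,::-1].copy();cv2.imwrite("pics/w12.png",im)
print(w2px(c,[.50335,.08596,.078]))
g=cv2.cvtColor(im,cv2.COLOR_BGR2GRAY)
for i in range(300,340,2):print(i,' '.join("%3d"%k for k in g[i,290:344:2]))
E
```

```text
clock: 15.1
eef_pos: [0.5013, 0.088, 0.0776]
tool_rot: [0.63, 0.777, -0.0, -0.0]
contact_force: [0.4, 0.1, -1.4]
width: 0.352
finger_force: 59.6
(array([0.2, 0.1, 4.6]), np.float64(-0.00019536129125574675), array([0.5013, 0.088 , 0.0776]), np.float64(0.2089046387087443))
[316.33539928 305.62552489]
300  84  83  85  85  85  81  81  80  77  79  80  80  82  82  83  82  80  84  84  83  83  88  89  88  87  85  84
302  85  82  83  83  83  83  83  81  79  74  69  89  80  80  67  69  75  82  83  81  84  82  83  85  88  88  87
304  84  82  83  79  83  81  81  80  75  91 142 216 213 217 217 218 112  78  79  80  82  83  83  86  82  85  89
306  83  82  82  82  81  80  80  81 120 112 148 205 200 201 204 210 127 131  64  75  80  82  82  84  82  83  85
308  82  80  81  83  82  79  61  69  72 105 112 202 201 202 208 189 117  76  45  45  74  81  84  81  83  82  83
310  80  80  79  80  80  61  38  49  49  44  73  79 161 178 118  93  56  45  49  48  22  82  83  84  84  82  83
312  79  79  79  75  65  32  38  46  51  51  48  46  41  42  44  49  50  53  46  32  30  39  79  83  84  82  82
314  80  80  79 
[... 739 characters left out ...]
  30  32  48  50  49  50  49
328  50  50  52  50  45  32  30  30  30  30  31  28  31  30  30  28  32  30  30  32  31  35  51  49  50  50  48
330  49  49  50  50  52  39  31  30  31  33  29  28  30  28  29  28  29  31  30  30  34  50  50  48  47  51  48
332  49  49  49  49  49  49  39  31  29  30  33  30  32  29  29  28  30  29  29  30  46  49  49  49  49  48  49
334  50  48  49  47  47  48  50  41  31  31  29  29  32  30  31  30  31  32  37  46  49  45  46  47  43  49  48
336  48  49  50  49  47  44  48  50  52  43  31  33  34  34  32  34  41  48  50  50  50  48  48  46  48  47  47
338  52  48  49  50  49  48  48  48  49  49  52  52  49  51  51  53  53  51  53  51  48  49  48  47  46  45  47
```

```bash
python3 -m creep '[{"linear":[0.2,0.2,4],"turn":0,"jaw":22},{"linear":[0.2,0.2,8],"turn":0,"jaw":22},{"linear":[0.2,0.2,11],"turn":0,"jaw":22},{"linear":[0.2,0.2,13],"turn":0,"jaw":22}]'; python3 -m creep '[{"linear":[0,0,2],"turn":0,"jaw":22},{"linear":[0,0,4],"turn":0,"jaw":22},{"linear":[0,0,5.5],"turn":0,"jaw":22},{"linear":[0,0,6.5],"turn":0,"jaw":22}]'
```

```text
clock: 15.55
eef_pos: [0.5014, 0.0883, 0.0646]
tool_rot: [0.63, 0.777, -0.0, -0.0]
contact_force: [0.9, 0.1, -1.0]
width: 0.35
finger_force: 59.6
clock: 15.95
eef_pos: [0.5015, 0.0883, 0.0583]
tool_rot: [0.63, 0.777, -0.0, 0.0]
contact_force: [0.0, -0.5, -0.8]
width: 0.349
finger_force: 59.6
```

```bash
python3 -m creep '[{"linear":[0,0,1],"turn":0,"jaw":22},{"linear":[0,0,1.8],"turn":0,"jaw":22},{"linear":[0,0,2.2],"turn":0,"jaw":22}]'; python3 -m creep '[{"linear":[0,0,0.6],"turn":0,"jaw":22},{"linear":[0,0,1.1],"turn":0,"jaw":22}]'
```

```text
clock: 16.25
eef_pos: [0.5015, 0.0883, 0.0562]
tool_rot: [0.629, 0.777, -0.0, -0.0]
contact_force: [0.0, 0.4, -0.5]
width: 0.349
finger_force: 59.6
clock: 16.45
eef_pos: [0.5015, 0.0883, 0.0551]
tool_rot: [0.63, 0.777, -0.0, 0.0]
contact_force: [0.2, -0.4, -0.5]
width: 0.349
finger_force: 59.6
```

```bash
python3 -m creep '[{"linear":[0,0,0.5],"turn":0,"jaw":22},{"linear":[0,0,1],"turn":0,"jaw":22}]'; python3 -m creep '[{"linear":[0,0,0.5],"turn":0,"jaw":22},{"linear":[0,0,1],"turn":0,"jaw":22}]'
```

```text
clock: 16.65
eef_pos: [0.5016, 0.0883, 0.0542]
tool_rot: [0.63, 0.777, 0.0, 0.0]
contact_force: [-1.5, 0.2, 10.5]
width: 0.35
finger_force: 60.6
clock: 16.85
eef_pos: [0.5016, 0.0883, 0.054]
tool_rot: [0.63, 0.777, 0.0, 0.0]
contact_force: [-5.7, 0.2, 30.6]
width: 0.347
finger_force: 62.6
```

Firm contact at home height (30 N). I'll release and rise, then look at the knob.

```bash
python3 -m creep '[{"linear":[0,0,-1],"turn":0,"jaw":22},{"linear":[0,0,-1],"turn":0,"jaw":50},{"linear":[0,0,-1],"turn":0,"jaw":50},{"linear":[0,0,-1],"turn":0,"jaw":50},{"linear":[0,0,-15],"turn":0,"jaw":50},{"linear":[0,0,-50],"turn":0,"jaw":50},{"linear":[0,0,-75],"turn":0,"jaw":50},{"linear":[0,0,-75],"turn":0,"jaw":50}]'
python3 - <<'E'
from h import *
print(delta([.524,-.060,.13],.2091))
E
```

```text
clock: 17.65
eef_pos: [0.5026, 0.0885, 0.1307]
tool_rot: [0.629, 0.777, 0.001, 0.001]
contact_force: [-0.7, 1.3, -1.5]
width: 0.585
finger_force: 0.0
(array([-149.7,   -9.9,    0.7]), np.float64(-6.578297249415499e-05), array([0.5026, 0.0885, 0.1307]), np.float64(0.20903421702750583))
```

```bash
python3 -m creep '[{"linear":[-45,-3,0],"turn":0,"jaw":50},{"linear":[-95,-6,0],"turn":0,"jaw":50},{"linear":[-130,-9,0],"turn":0,"jaw":50},{"linear":[-150,-10,0],"turn":0,"jaw":50},{"linear":[-150,-10,0],"turn":0,"jaw":50},{"linear":[-150,-10,0],"turn":0,"jaw":50},{"linear":[-150,-10,0],"turn":0,"jaw":50}]'
python3 - <<'E'
from h import *
c=capture("wrist");im=c["image"][:,:,::-1].copy();cv2.imwrite("pics/w13.png",im)
t=sense()["eef_pos"];print(t)
g=cv2.cvtColor(im,cv2.COLOR_BGR2GRAY)
p=w2px(c,[.529,-.042,.0665]);print(p,w2px(c,[.502,.086,.05]),w2px(c,[.502,.086,.070]))
u,v=np.round(p).astype(int)
for i in range(v-48,v+40,3):print(i,' '.join("%3d"%k for k in g[i,u-45:u+48:3]))
print(u-45)
E
```

```text
clock: 18.35
eef_pos: [0.5227, -0.0593, 0.1279]
tool_rot: [0.629, 0.777, 0.0, -0.0]
contact_force: [0.2, 1.0, -0.5]
width: 0.582
finger_force: 0.0
[ 0.52277302 -0.05935808  0.12797476]
[329.66338308 234.50074511] [331.44516981   4.69731828] [333.10529853 -10.95517656]
187 171 227 226 231 229 226 229 223 224 219 227 227 226 223 226 225 221 217 226 226 222 220 222 223 220 239 232 214 214 208 166
190 218 217 220 230 229 226 227 222 221 224 227 225 223 226 225 220 221 225 225 222 222 223 222 224 219 232 233 230 208 218 184
193 217 214 222 229 220 228 219 221 219 228 226 224 223 224 223 221 220 224 224 222 220 221 222 218 218 226 236 220 215 175 185
196 219 212 227 223 235 222 222 221 225 226 225 222 232 233 214 215 223 237 224 220 223 222 220 220 216 216 215 219 215 216 197
199 106 233 224 223 225 220 220 224 232 227 227 229   5  34  38  35  35  33   0 157 228 223 217 215 215 212 218 218 210 219 236
202 213 226 220 228 218 221 229  17   0  17  26  36  36  35  35  36  36  32  32  33   0 229 216 216 212 218 217 212 214 219 214
205 228 222 227 222 221 222  51  11  12  13  11  28  37  35  33
[... 2312 characters left out ...]
 212 208 208 209 216 210 214 227 237 203 203 218 219 220
262 191 186 177 176 201 206 207 214 213 204 211 210 209 212 211 207 212 210 209 210 210 216 210 234 204 201 199 200 217 220 220
265 191 186 175 176 188 206 205 206 207 208 210 209 233 223 213 214 209 223 218 206 218 210 208 178 200 203 200 218 218 221 221
268 191 184 175 174 197 198 209 207 158 191 179 211 237 224 242 211 212 213 212 209 205 203 209 210 203 222 201 217 216 217 210
271 194 184 174 174 191 192 192 176 192 199 129 203 204 205 200 202 139 201 202 202 199 209 210 210 207 135 202 216 217 219  60
274 195 185 175 174 189 190 188 172 192 193 108 208 203 199 202 201 193  82 194 210 206 146 142 206 206 205 202 216 216 223  63
285
```

Run:
```python
from h import *
c=capture("wrist");im=c["image"][:,:,::-1];g=cv2.cvtColor(im,cv2.COLOR_BGR2GRAY)
m=np.zeros_like(g);m[212:236,300:332]=(g[212:236,300:332]>140)
n,l,st,ce=cv2.connectedComponentsWithStats(m);print(st,ce)
k=1+np.argmax([min(s[4],60) if True else 0 for s in st[1:]])
ys,xs=np.where(l==k);W=np.array([px2w(c,(x,y),.0667)[:2] for x,y in zip(xs,ys)])
mu=W.mean(0);d=np.linalg.svd(W-mu)[2][0];print("mean",mu,"dir",np.degrees(np.arctan2(d[1],d[0])),"ends",np.ptp((W-mu)@d))
# bar outline: extents of dark blob
b=((g<75)*255).astype(np.uint8);b=cv2.morphologyEx(b|m*255,cv2.MORPH_CLOSE,np.ones((5,5)))
n,l,st,ce=cv2.connectedComponentsWithStats(b);k=l[240,330];print(st[k],ce[k])
# top-view pointer
im=cv2.imread("pics/t7.png");g2=cv2.cvtColor(im,cv2.COLOR_BGR2GRAY)
print(g2[212:238,297:326])
```

```text
[[     0      0    640    480 307075]
 [   304    215     26     18     92]
 [   300    226      5     10     33]] [[319.50288692 239.5056224 ]
 [316.31521739 223.55434783]
 [301.51515152 231.63636364]]
mean [ 0.51961198 -0.03700789] dir -20.713875665452996 ends 0.01817493924345303
[ 298  197   67   60 2803] [330.97752408 225.61719586]
[[184 181 209 226 232 228 222 220 221 219 218 222 220 202 168 160 179 207
  220 220 220 221 226 225 222 219 213 215 216]
 [156 157 174 201 223 222 222 221 221 221 221 221 212 162  95  78 105 140
  164 199 222 221 220 222 225 219 216 220 217]
 [143 143 147 163 176 179 200 220 223 224 223 221 189 116  70  70  73  73
   88 138 197 222 222 223 223 221 211 210 200]
 [142 145 144 145 148 145 166 203 222 222 208 170 135  82  66  71  72  68
   64  90 145 178 202 221 221 220 216 214 204]
 [142 144 144 144 144 148 146 165 174 153 133 104  75  61  62  65  69  67
   61  77 119 147 166 199 220 223 221 219 217]
 [143 145 144 142 145 143 138 118  99  79  70  62  60  60  63  69  65  64
   63  80 122 144 152 188 221 219 220 221 218]
 [146 146 146 145 146 137 109  82  6
[... 1684 characters left out ...]
116  66  70  75  66  61  58  64  63  68  84 107
  133 139 148 154 151 152 154 152 154 146 146]
 [143 148 146 147 147 148 134  94  71  63  58  61  64  92 108 123 134 143
  146 150 149 150 148 150 154 154 149 140 124]
 [146 148 147 145 147 150 142 133 116  96  71  69  95 128 144 147 152 153
  149 151 149 150 146 145 147 148 140 125 113]
 [147 147 150 148 150 148 147 151 143 135 128 129 138 145 153 157 153 157
  151 151 151 147 147 146 145 143 144 131 117]
 [144 143 139 152 150 148 151 147 149 152 147 149 152 150 151 152 153 150
  150 155 149 150 146 149 145 148 149 135 113]
 [126 121 124 139 149 153 153 148 152 148 150 148 152 150 152 150 152 151
  152 152 152 150 150 146 144 145 144 133 118]]
```

Run:
```python
from h import *
print(delta([.529,-.0415,.060],np.radians(69.3)),sense()["q"].round(2))
```

```text
(array([16.3,  9.8, 68. ]), np.float64(-0.9991451857844873), array([ 0.5228, -0.0595,  0.128 ]), np.float64(0.21036798584758318)) [-0.07  0.8   0.22  1.79 -0.29  0.58  0.55]
```

```bash
python3 -m creep '[{"linear":[5,3,0],"turn":-0.14,"jaw":42},{"linear":[16,9.8,10],"turn":-0.28,"jaw":42},{"linear":[16,9.8,20],"turn":-0.42,"jaw":42},{"linear":[16,9.8,30],"turn":-0.56,"jaw":42},{"linear":[16,9.8,30],"turn":-0.7,"jaw":42},{"linear":[16,9.8,30],"turn":-0.84,"jaw":42},{"linear":[16,9.8,30],"turn":-0.97,"jaw":42},{"linear":[16,9.8,30],"turn":-1.0,"jaw":42}]'
python3 - <<'E'
from h import *
print(delta([.529,-.0415,.046],np.radians(69.3)),sense()["q"].round(2))
E
```

```text
clock: 19.25
eef_pos: [0.5291, -0.0423, 0.0982]
tool_rot: [0.178, 0.984, 0.0, -0.0]
contact_force: [0.8, -0.8, 0.5]
width: 0.497
finger_force: 0.0
(array([ 0.4,  0.7, 52.2]), np.float64(0.003495408093726615), array([ 0.5291, -0.0423,  0.0982]), np.float64(1.213008579725797)) [ 0.04  0.84 -0.05  1.79  0.07  0.51  1.17]
```

```bash
python3 -m creep '[{"linear":[0,0.7,12],"turn":0,"jaw":42},{"linear":[0,0.7,28],"turn":0,"jaw":42},{"linear":[0,0.7,42],"turn":0,"jaw":42},{"linear":[0,0.7,50],"turn":0,"jaw":42},{"linear":[0,0.7,53],"turn":0,"jaw":42},{"linear":[0,0.7,53],"turn":0,"jaw":42}]'
python3 - <<'E'
from h import *
c=capture("wrist");im=c["image"][:,:,::-1];g=cv2.cvtColor(im,cv2.COLOR_BGR2GRAY);cv2.imwrite("pics/w14.png",im)
print(delta([.529,-.0415,.045]),w2px(c,[.529,-.0415,.0665]))
for i in range(270,385,5):print(i,' '.join("%3d"%k for k in g[i,240:392:5]))
E
```

```text
clock: 19.85
eef_pos: [0.5292, -0.0421, 0.0449]
tool_rot: [0.18, 0.984, -0.0, -0.0]
contact_force: [-0.1, 0.4, 0.2]
width: 0.497
finger_force: 0.0
(array([0.6, 0.4, 0.3]), None, array([ 0.5294, -0.0421,  0.0453]), np.float64(1.2082648635613857)) [316.23361704 320.76552257]
270 100 139 137 136 136 136 194 186 217 208   7  20  21  18  22  24  24  23  23  14  31  33 215 223 225 226 225 225 226 225 233
275 107 125 140 141 139 140 140 139 231  12  23  18  18  20  23  22 194  29  30  20  31  34  33 239 227 236 228 226 226 238 222
280 107  88 145 145 144 145 145 145 152  31  22  19  19  20  26  24 255  32  28  19  32  31  19   0 142 141 234 237 245 249 243
285 120 136 144  99 102  60 144 144  74  22  23  18  21  23  25  26 255  32  27  18  17  17  19  16 141  55 100  99 108 122 237
290 135 136  82  88  90  35 145 142  23  25  21  19  18  23  26  23 255  31  31  16  15  19  17  16 140   7   1  90  92 142 230
295 121 120  85  87  27  32 145 141  25  27  24  23  23  22  25  25 255  29  27  17  16  16  16  14 146  11  15  89  88 142 220
300  28  86  84  87  30  29 149 139  41  32  27  25  22  2
[... 1417 characters left out ...]
  19  17  18   0 180 148 213 212 196 180   0  17  26  17  21
360  16  17  17  20   0  90 126 139 137 152 185 211 211  13  19  19  21  18  18  40  92 135 165 123 240 237 254  16  24  19  17
365  17  16  17  23 190 230 136 136 122 169 168 171 172 114  19  18  16  19  15  86  93  98 242 237 237 232 239  17  26  20  18
370  17  14  13  23 242 225 200 123 169 169 173 102 179 169 176 176 177 175 174  81 240  62 236 233 232 230 233   6  24  22  22
375  16  19  19  16 236 229 227 138 170 177  52  98  66 173 169 168 168 153 246 204 206 212 234 229 227 223 228   0  19  18  21
380  19  16  18 254 237 233 224 214 126 168  89  27  86 171 170 161 176 235 229 231 203 237 231 229 228 221 218 233  11  20  19
```

```bash
python3 -m creep '[{"linear":[0.6,0.8,0],"turn":0,"jaw":30},{"linear":[0.6,0.8,0],"turn":0,"jaw":20},{"linear":[0.6,0.8,0],"turn":0,"jaw":14},{"linear":[0.6,0.8,0],"turn":0,"jaw":8},{"linear":[0.6,0.8,0],"turn":0,"jaw":5},{"linear":[0.6,0.8,0],"turn":0,"jaw":5},{"linear":[0.6,0.8,0],"turn":0,"jaw":5}]'
python3 - <<'E'
from h import *
print(delta([.529,-.0415,.045]),sense()["contact_force"],sense()["wrist_torque"])
E
```

```text
clock: 20.6
eef_pos: [0.5295, -0.0407, 0.0457]
tool_rot: [0.18, 0.984, 0.0, 0.0]
contact_force: [-0.1, 4.0, 7.4]
width: 0.151
finger_force: 59.6
(array([ 0.1, -0.9,  0.7]), None, array([ 0.5295, -0.0407,  0.0457]), np.float64(1.2093243030852592)) [-0.09759667  3.95936633  7.38923357] [0.86711644 0.08266814 0.00971134]
```

```bash
python3 -m creep '[{"linear":[0,0,0],"turn":-0.06,"jaw":5},{"linear":[0,0,0],"turn":-0.12,"jaw":5},{"linear":[0,0,0],"turn":-0.18,"jaw":5},{"linear":[0,0,0],"turn":-0.24,"jaw":5},{"linear":[0,0,0],"turn":-0.30,"jaw":5}]'
python3 - <<'E'
from h import *
s=sense();print(delta([.529,-.0415,.045]),s["contact_force"],s["wrist_torque"])
E
```

```text
clock: 21.1
eef_pos: [0.5295, -0.0405, 0.0457]
tool_rot: [0.03, 1.0, 0.0, 0.001]
contact_force: [0.0, 5.5, 7.7]
width: 0.15
finger_force: 59.5
(array([ 0.5, -1.1,  0.7]), None, array([ 0.5295, -0.0405,  0.0457]), np.float64(1.5117303351458322)) [0.04088542 5.50239727 7.69596679] [ 1.25336694  0.09893389 -0.13303563]
```

```bash
python3 -m creep '[{"linear":[0,0,0],"turn":-0.06,"jaw":5},{"linear":[0,0,0],"turn":-0.12,"jaw":5},{"linear":[0,0,0],"turn":-0.18,"jaw":5},{"linear":[0,0,0],"turn":-0.22,"jaw":5}]'
python3 - <<'E'
from h import *
s=sense();print(delta([.529,-.0415,.045]),s["contact_force"],s["wrist_torque"])
E
```

```text
clock: 21.5
eef_pos: [0.5295, -0.0403, 0.0457]
tool_rot: [-0.081, 0.997, 0.0, 0.001]
contact_force: [-0.0, 6.5, 7.5]
width: 0.15
finger_force: 59.5
(array([ 0.7, -1.1,  0.7]), None, array([ 0.5295, -0.0403,  0.0457]), np.float64(1.7320574046937534)) [-3.78551018e-03  6.50587215e+00  7.53813541e+00] [1.46094749 0.12249704 0.0101677 ]
```

```bash
python3 -m creep '[{"linear":[0,0,0],"turn":-0.03,"jaw":5},{"linear":[0,0,0],"turn":-0.05,"jaw":5}]'
python3 - <<'E'
from h import *
s=sense();print(delta([.529,-.0415,.045]),s["contact_force"],s["wrist_torque"])
E
python3 -m creep '[{"linear":[0,0,0],"turn":-0.02,"jaw":5},{"linear":[0,0,0],"turn":-0.04,"jaw":5}]'
python3 - <<'E'
from h import *
s=sense();print(delta([.529,-.0415,.045]),s["contact_force"],s["wrist_torque"])
E
```

```text
clock: 21.7
eef_pos: [0.5295, -0.0402, 0.0457]
tool_rot: [-0.105, 0.994, 0.001, 0.001]
contact_force: [0.6, 7.8, 7.8]
width: 0.15
finger_force: 59.5
(array([ 0.8, -1.2,  0.7]), None, array([ 0.5295, -0.0402,  0.0457]), np.float64(1.7808881639110372)) [0.62705966 7.78480147 7.78597917] [ 1.52836362  0.13140944 -0.07554147]
clock: 21.9
eef_pos: [0.5295, -0.0402, 0.0457]
tool_rot: [-0.124, 0.992, 0.001, 0.001]
contact_force: [-1.4, 7.1, 6.9]
width: 0.148
finger_force: 59.9
(array([ 0.8, -1.1,  0.7]), None, array([ 0.5295, -0.0402,  0.0457]), np.float64(1.8200573966684648)) [-1.41036653  7.09877629  6.92450807] [ 1.49688499  0.31539175 -0.58454731]
```

```bash
python3 -m creep '[{"linear":[0,0,0],"turn":-0.02,"jaw":5},{"linear":[0,0,0],"turn":-0.02,"jaw":5}]'
python3 - <<'E'
from h import *
s=sense();print(delta([.529,-.0415,.045]),s["contact_force"],s["wrist_torque"])
c=capture("wrist");im=c["image"][:,:,::-1];cv2.imwrite("pics/w15.png",im);g=cv2.cvtColor(im,cv2.COLOR_BGR2GRAY)
for v in range(268,325,4):
    r=g[v,300:342].astype(float)-60;r[r<0]=0;print(v,r.sum().round(),(r@np.arange(300,342)/max(r.sum(),1)).round(2))
E
```

```text
clock: 22.1
eef_pos: [0.5295, -0.0402, 0.0457]
tool_rot: [-0.134, 0.991, 0.001, 0.001]
contact_force: [-0.1, 6.8, 9.2]
width: 0.149
finger_force: 62.6
(array([ 0.9, -1.1,  0.7]), None, array([ 0.5295, -0.0402,  0.0457]), np.float64(1.83892528235743)) [-0.09730328  6.84395802  9.21713275] [ 1.67930466  0.18286598 -1.10797538]
268 0.0 0.0
272 0.0 0.0
276 549.0 317.66
280 536.0 317.63
284 675.0 323.38
288 640.0 322.08
292 646.0 321.87
296 644.0 321.28
300 626.0 321.24
304 648.0 320.21
308 632.0 320.21
312 600.0 319.52
316 556.0 319.74
320 106.0 340.51
324 142.0 340.48
```

Run:
```python
from h import *
cw=capture("wrist");ct=capture("top")
def pdir(c,g,box,th):
    u0,v0,u1,v1=box;r=g[v0:v1,u0:u1].astype(float)-th;r[r<0]=0
    n,l,st,ce=cv2.connectedComponentsWithStats((r>0).astype(np.uint8))
    k=1+np.argmax(st[1:,4]);ys,xs=np.where(l==k);w=r[ys,xs]
    W=np.array([px2w(c,(x+u0,y+v0),.0667)[:2] for x,y in zip(xs,ys)]);mu=(W*w[:,None]).sum(0)/w.sum()
    d=np.linalg.eigh(((W-mu)*w[:,None]).T@(W-mu))[1][:,1];return st[k],mu.round(4),np.degrees(np.arctan2(d[1],d[0]))%180
G=lambda n:cv2.imread(f"pics/{n}.png",0)
print("top0",pdir(ct,G("top0"),(303,220,312,234),72));print("t7",pdir(ct,G("t7"),(303,220,312,234),72))
print("w15",pdir(cw,G("w15"),(308,270,335,322),110))
# housing edges in w1 (pose of w1 camera unknown now): use top0 lines
g=G("top0");L=cv2.createLineSegmentDetector().detect(g[190:270,210:350])[0][:,0]+[210,190,210,190]
for a in L:
    n=np.hypot(a[2]-a[0],a[3]-a[1])
    if n>35:
        p,q=px2w(ct,a[:2],.028),px2w(ct,a[2:],.028);d=q-p;print(a.round(1),n.round(),"ang",np.degrees(np.arctan2(d[1],d[0]))%180)
```

```text
top0 (array([ 0,  2,  8, 12, 45], dtype=int32), array([ 0.5169, -0.035 ]), np.float64(145.6001919416877))
t7 (array([ 3,  4,  5,  9, 20], dtype=int32), array([ 0.5192, -0.0374]), np.float64(160.23608373803785))
w15 (array([  7,   6,   5,  44, 180], dtype=int32), array([ 0.5194, -0.0432]), np.float64(13.644188187999731))
[339.4 244.4 272.9 257.1] 68.0 ang 102.2042356161838
[233.  261.1 314.4 245.8] 83.0 ang 102.03963520294731
[249.3 211.7 309.2 199.7] 61.0 ang 102.77450594198717
[292.1 206.8 253.1 214. ] 40.0 ang 101.82125489486523
```

Top0 puts the knob's start at about 47° (second click), and the threading nudged it to about 32°. It now rests on the stop: pointer at −1.4°, torque 1.1 N m. The stop corresponds to tool yaw ≈1.80, so the third click is at yaw ≈0.518. I'll go clockwise in stages.

```bash
python3 -m creep '[{"linear":[0,0,0],"turn":0.13,"jaw":5},{"linear":[0,0,0],"turn":0.26,"jaw":5},{"linear":[0,0,0],"turn":0.39,"jaw":5},{"linear":[0,0,0],"turn":0.52,"jaw":5},{"linear":[0,0,0],"turn":0.65,"jaw":5},{"linear":[0,0,0],"turn":0.78,"jaw":5},{"linear":[0,0,0],"turn":0.91,"jaw":5},{"linear":[0,0,0],"turn":1.04,"jaw":5}]'
python3 - <<'E'
from h import *
s=sense();print(delta([.529,-.0415,.045]),s["contact_force"],s["wrist_torque"])
E
```

```text
clock: 23.05
eef_pos: [0.5293, -0.041, 0.0457]
tool_rot: [0.379, 0.926, 0.0, 0.0]
contact_force: [-1.2, 2.0, 7.7]
width: 0.149
finger_force: 59.7
(array([-0.2, -0.6,  0.7]), None, array([ 0.5293, -0.041 ,  0.0457]), np.float64(0.7939867440058884)) [-1.18002185  2.02102031  7.74506085] [0.33231651 0.5232892  0.1616455 ]
```

Tool yaw is now 0.794, which leaves about 0.276 to go. I'll approach slowly.

```bash
python3 -m creep '[{"linear":[0,0,0],"turn":0.08,"jaw":5},{"linear":[0,0,0],"turn":0.15,"jaw":5},{"linear":[0,0,0],"turn":0.21,"jaw":5},{"linear":[0,0,0],"turn":0.24,"jaw":5},{"linear":[0,0,0],"turn":0.24,"jaw":5}]'
python3 - <<'E'
from h import *
s=sense();print(delta([.529,-.0415,.045]),s["contact_force"],s["wrist_torque"])
c=capture("wrist");im=c["image"][:,:,::-1];cv2.imwrite("pics/w16.png",im);g=cv2.cvtColor(im,cv2.COLOR_BGR2GRAY)
u0,v0,u1,v1=308,270,335,322
n,l,st,ce=cv2.connectedComponentsWithStats((g[v0:v1,u0:u1]>110).astype(np.uint8));k=1+np.argmax(st[1:,4]);ys,xs=np.where(l==k)
W=np.array([px2w(c,(x+u0,y+v0),.0667)[:2] for x,y in zip(xs,ys)]);d=np.linalg.svd(W-W.mean(0))[2][0];print(st[k],np.degrees(np.arctan2(d[1],d[0]))%180)
E
```

```text
clock: 23.55
eef_pos: [0.5291, -0.0411, 0.0457]
tool_rot: [0.485, 0.874, 0.0, 0.0]
contact_force: [-1.6, 0.8, 9.4]
width: 0.149
finger_force: 59.9
(array([-0.3, -0.3,  0.7]), None, array([ 0.5291, -0.0411,  0.0457]), np.float64(0.5575338396435222)) [-1.58932029  0.84427571  9.4001507 ] [ 0.28669824  0.45144286 -0.20089335]
[  6   5   5  44 215] 121.78159615088322
```

```bash
python3 -m creep '[{"linear":[0,0,0],"turn":0.02,"jaw":5},{"linear":[0,0,0],"turn":0.035,"jaw":5},{"linear":[0,0,0],"turn":0.035,"jaw":5},{"linear":[0,0,0],"turn":0.035,"jaw":5}]'
python3 - <<'E'
from h import *
s=sense();print(delta([.529,-.0415,.045]),s["contact_force"],s["wrist_torque"])
c=capture("wrist");im=c["image"][:,:,::-1];cv2.imwrite("pics/w17.png",im);g=cv2.cvtColor(im,cv2.COLOR_BGR2GRAY)
u0,v0,u1,v1=308,270,335,322
n,l,st,ce=cv2.connectedComponentsWithStats((g[v0:v1,u0:u1]>110).astype(np.uint8));k=1+np.argmax(st[1:,4]);ys,xs=np.where(l==k)
W=np.array([px2w(c,(x+u0,y+v0),.0667)[:2] for x,y in zip(xs,ys)]);d=np.linalg.svd(W-W.mean(0))[2][0];print(st[k],np.degrees(np.arctan2(d[1],d[0]))%180)
t=capture("top");cv2.imwrite("pics/t17.png",t["image"][:,:,::-1])
a=cv2.imread("pics/top0.png",0).astype(int);b=cv2.imread("pics/t17.png",0).astype(int)
for n,(u,v,w,h) in dict(marker=(460,222,70,20),glue=(155,262,40,55),tape=(182,165,35,38)).items():print(n,np.abs(a-b)[v:v+h,u:u+w].mean().round(1))
sd=capture("side")["image"][:,:,::-1];cv2.imwrite("pics/s17.png",sd)
p=w2px(capture("side"),[.502,.0865,.07]);print("collar top in side",p)
E
```

```text
clock: 24.0
eef_pos: [0.5291, -0.0411, 0.0457]
tool_rot: [0.5, 0.866, 0.0, 0.0]
contact_force: [-2.4, 2.4, 9.0]
width: 0.15
finger_force: 59.9
(array([-0.3, -0.3,  0.7]), None, array([ 0.5291, -0.0411,  0.0457]), np.float64(0.5238573542479245)) [-2.36709973  2.44956589  9.03550136] [ 0.28811119  0.55868859 -0.02394856]
[  6   5   5  44 215] 119.85147953907837
marker 17.8
glue 37.1
tape 19.0
collar top in side [332.28106033 287.72594016]
```

Torque is about 0 and the pointer is at 72.0°, so the knob is at the third click. Now a quick numeric check of the bystanders and the collar.

Run:
```python
from h import *
def cen(im,lo,hi,box):
    u,v,w,h=box;m=cv2.inRange(cv2.cvtColor(im[v:v+h,u:u+w],cv2.COLOR_BGR2HSV),lo,hi);ys,xs=np.where(m>0);return len(xs),(xs.mean()+u).round(1) if len(xs) else 0,(ys.mean()+v).round(1) if len(xs) else 0
R=cv2.imread
Y=((18,110,60),(35,255,255));B=((105,100,40),(130,255,255))
for n in("top0","t7","t17"):
    im=R(f"pics/{n}.png");print(n,"marker",cen(im,*B,(458,222,75,20)),"glue",cen(im,*Y,(155,262,40,55)),"tape",cen(im,*Y,(180,163,40,42)))
for n in("side0","s17"):
    im=R(f"pics/{n}.png");print(n,"marker",cen(im,*B,(312,155,18,38)),"glue",cen(im,*Y,(372,360,72,40)),"tape",cen(im,*Y,(248,330,50,50)))
c=capture("side")
for z in(.036,.05,.07,.078):print(z,w2px(c,[.502,.0865,z]).round(1))
g=R("pics/s17.png",0)
for v in range(268,318,2):print(v,' '.join("%3d"%k for k in g[v,306:360:2]))
```

```text
top0 marker (295, np.float64(494.5), np.float64(232.6)) glue (288, np.float64(169.1), np.float64(293.4)) tape (390, np.float64(195.9), np.float64(183.0))
t7 marker (290, np.float64(494.6), np.float64(232.6)) glue (0, 0, 0) tape (2, np.float64(198.5), np.float64(170.0))
t17 marker (292, np.float64(494.3), np.float64(232.6)) glue (0, 0, 0) tape (442, np.float64(196.8), np.float64(183.6))
side0 marker (51, np.float64(319.6), np.float64(171.6)) glue (592, np.float64(407.9), np.float64(385.9)) tape (821, np.float64(272.4), np.float64(353.9))
s17 marker (0, 0, 0) glue (590, np.float64(408.0), np.float64(386.0)) tape (824, np.float64(272.3), np.float64(353.9))
0.036 [332.6 301.2]
0.05 [332.5 295.7]
0.07 [332.3 287.7]
0.078 [332.2 284.5]
268 160 154 173 168 157 196 206 185 193 175 157 139 154 154 175 172 182 173 170 170 213 215 216 216 217 221 221
270 212 193 134 136 157 138 148 155 205 170 139 175 175 174 174 174 183 174 174 171 182 210 214 215 215 216 216
272 215 214 187 190 209 166 155 158 195 192 164 184 181 174 174 174 184 174 176 174 171 217 220 221 222 219 218
274 219 217 214 213 216 
[... 1739 characters left out ...]
 109 167 172 178 178 173 172
306 132 176 208 185 197 197 166 122  97  96  99 104 108 112 111 109 102  99  99 104 130 170 178 174 177 175 174
308 126 169 215 213 216 216 197 134 110  96  99  99 100 101 101 100 100  98 104 126 140 173 175 175 177 175 173
310 142 149 204 191 185 179 157 161 125 117 134 108 100 102 103 103 100 101 111 137 169 172 171 173 173 176 175
312 180 140 161 156 168 165 174 174 168 133 128 119 114 114 107 113 113 122 155 171 177 176 176 174 174 178 176
314 203 129 167 171 172 170 171 173 173 169 156 141 132 127 127 133 151 163 173 173 173 172 171 171 171 163 123
316 207 125 161 176 173 172 171 177 175 174 176 175 173 172 175 175 172 173 176 178 176 173 176 178 175 164 115
```

The marker, glue and tape are unmoved. The collar top appears at the expected place in the side view (row ~288), sitting on the ring. Handing in.

```bash
python3 -c "
from station import workorder
print(workorder.finish_job())"
```

```text
the job is handed in; nothing more can be done
None
```

The job is handed in at about 24 s: the ring is on its seat with the collar home on top, and the knob went back to its zero stop, then clockwise to the third click (72°), where it is still gripped. Pressing the ring home had nudged the knob from about 47° to 32° before that turn, and the bystanders have not moved.

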